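# Spread washed screw caps over the drying tray

## Robot

A 7-joint arm with a two-finger parallel gripper is mounted at the origin on the work surface. World frame = base frame: x ahead of the robot, y to its left, z up, the work surface at z = 0. Lengths are in mm, angles in rad, forces in N, time in s.
With the tool pointing down it reaches from about 350 to 900 mm from the base axis. Payload 19.9 kg.
Tool frame: the origin (TCP) lies between the finger pads; the fingertips stand 11 mm ahead of it and the grasp point (between the pads) lies 8 mm behind it; z points along the fingers, y is the line along which they close (so a half turn about z gives the same grasp; the last joint's range is limited). The gripper opens to 94 mm and grips with 3 to 60 N. Pads are 16 mm wide; open, the fingers measure 119 mm over their backs; the gripper's body (75 mm by 177 mm) begins 78 mm behind the grasp point.
Start: joints at [1.065, 0.417, -0.01, 1.614, 0.005, 1.111, -0.053], TCP at [279.583, -558.955, 187.025] pointing down, gripper open.
Joint ranges: [-2.81, 2.81], [-0.39, 2.02], [-1.27, 1.25], [0.06, 2.57], [-1.19, 4.33], [0.19, 2], [-2.82, 2.82]. Speed limits (rad/s): [1.89, 1.89, 2.39, 2.39, 3.01, 3.01, 3.01].

## Interface

Orientations are given as a rotation vector (axis times angle).
In Python, from rig import bot, camera, ticket gives the robot as it stands. The module is installed in compiled form; this text tells all that it offers.
- The arm moves only by the shell command python3 -m crank 'ROWS' [OPENING] [FORCE]. ROWS is JSON, a list of rows, each an object with "slide": the shift along the tool's x, y, z normalised to -1 to 1, where 1 is 200 mm, a list of three; "rotation": the turn, a rotation vector about the tool's x, y, z normalised to -1 to 1, where 1 is 360 degrees, a list of three. A call has 1 to 8 rows; each row is the pose to reach, as a shift and turn from the pose commanded when the call began, along the tool's axes at that moment, turning the shorter way round; what a row does not reach only later rows make up. A row lasts 1/12 s, in which the tool goes at most 41.7 mm and 7.16 degrees, less where a joint would pass 70% of its speed; a pose out of reach is approached as far as the arm can. A call with a number of a shift or a turn outside -1 to 1 is refused whole. A call with a gripper value outside its range is refused whole. OPENING is the opening, from -1 (shut) to 1 (fully open), set as the call begins (- or left out, the last holds). The fingers move at their own pace and stop on an object; FORCE is the grip in N (left out, the last holds). Time passes only in rows, so rows that repeat a pose let the fingers close. It gives the time, the measured TCP pose, the force, the opening and the grip force at its end, in the units of the state.
- bot.get_state(): the state, without advancing time (a new reading comes with each control period).
- camera(name): name is "scene" or "top"; returns a dict with "image" (384x512x3 uint8, blue, green, red), "z_map" (384x512 float32, mm along the optical axis (not along the pixel's ray), 0 where there is no reading), "fx", "fy", "cx", "cy" (pixels), "cam_to_world" (4x4, takes a point from camera to world coordinates). Camera axes: x right, y down, z forward; pixel columns grow to the right and rows downward; lengths in mm; the calibration is good to about 2 mm. A picture is of the moment at which its call begins.
- ticket.finish_job(): hands the job in; it is judged then, once.
The state is a dict: "clock": time; "joints": joint angles; "joint_velocities": joint speeds; "effort": joint torques, N m; "position": TCP position; "eef_rot": TCP orientation; "ft_force": force on the tool from outside, world axes, zero at the start; "ft_torque": the same for the moment, N m; "finger_gap": opening from 0.0 (shut) to 1.0 (fully open); "finger_force": force on a finger pad.
Only numpy, scipy, OpenCV 4.12 (cv2) and the standard library are available. Lean on these libraries where they do the work, as an engineer would, in place of code of your own. Each camera call takes 0.05 s, during which the arm holds its last target. There are 200 camera calls.

## Task

A heap of washed screw caps has been left in one quarter of the drying tray: the spreader lies on the bench, so first stand it upright on its foot on the bench and let go, then take it again by the orange grip block from above and, touching the caps with nothing but the spreader, spread them so that none lies on another and none of the four marked quarters is left empty (a cap counts for the quarter where most of it lies). Finally stand the spreader upright on the bench beside the tray and let go, with all caps still in the tray and the bottle, jar and rack left where they are.

Things in the scene. Friction and masses are not known exactly. Their poses are not given: they have to be found in the camera images.
- tray: White plastic drying tray fixed to the bench, 260 x 260 mm outside, 250 x 250 mm inside, floor 4 mm thick, walls 5 mm thick and 24 mm high (above the bench). Origin: centre of its underside; x and y run parallel to its walls, z up. Two blue lines on the floor along its x and y axes through the centre divide it into four equal quarters.
- spreader: Spreading tool, 145 mm long, 0.2 kg. Origin: centre of the underside of its foot; z runs from the foot to the grip. Along z: green foot block 30 mm (x) by 64 mm (y), 0 to 34 mm; steel shaft 14 x 14 mm, 34 to 110 mm; orange grip block 30 x 30 mm, 110 to 145 mm. At the start it lies level on the bench on a flat side (its x axis vertical), its axis 15 mm above the bench.
- spreader_shaft (a point): Point on the spreader axis in the middle of the shaft, 72 mm from the underside of the foot; axes as the spreader.
- spreader_grip (a point): Centre of the orange grip block, 127.5 mm from the underside of the foot; axes as the spreader.
- rack: White block rack with four blue vial tops, 120 x 60 x 34 mm, origin centre of underside. Bystander.
- bottle: Amber bottle, 60 mm diameter, 110 mm high, origin centre of underside. Bystander.
- jar: Clear specimen jar with red lid, 64 mm diameter, 80 mm high, origin centre of underside. Bystander.
- cap0_center (a point): Centre of a red screw cap, a solid disc 28 mm in diameter and 20 mm high, 15 g; z is the cap axis. Flat on the tray floor the centre is 14 mm above the bench.
- cap0: The same cap 0; origin at the centre of its open (under) face, 10 mm from the cap centre.
- cap1_center (a point): Centre of a blue screw cap, a solid disc 28 mm in diameter and 20 mm high, 15 g; z is the cap axis. Flat on the tray floor the centre is 14 mm above the bench.
- cap1: The same cap 1; origin at the centre of its open (under) face, 10 mm from the cap centre.
- cap2_center (a point): Centre of a red screw cap, a solid disc 28 mm in diameter and 20 mm high, 15 g; z is the cap axis. Flat on the tray floor the centre is 14 mm above the bench.
- cap2: The same cap 2; origin at the centre of its open (under) face, 10 mm from the cap centre.
- cap3_center (a point): Centre of a blue screw cap, a solid disc 28 mm in diameter and 20 mm high, 15 g; z is the cap axis. Flat on the tray floor the centre is 14 mm above the bench.
- cap3: The same cap 3; origin at the centre of its open (under) face, 10 mm from the cap centre.
- cap4_center (a point): Centre of a red screw cap, a solid disc 28 mm in diameter and 20 mm high, 15 g; z is the cap axis. Flat on the tray floor the centre is 14 mm above the bench.
- cap4: The same cap 4; origin at the centre of its open (under) face, 10 mm from the cap centre.
- cap5_center (a point): Centre of a blue screw cap, a solid disc 28 mm in diameter and 20 mm high, 15 g; z is the cap axis. Flat on the tray floor the centre is 14 mm above the bench.
- cap5: The same cap 5; origin at the centre of its open (under) face, 10 mm from the cap centre.

How it is judged (in metres and radians):
On the way, in this order (a step that is already met when the one before it is completed fails the run):
1. the spreader stands upright on its foot on the bench, off the tray, and is let go (angle between spreader's own z axis and vertical below 0.1 rad and height (world z) of spreader below 0.003 m and height (world z) of spreader_grip above 0.1 m and linear speed of spreader below 0.05 m/s and contact force between the fingers and spreader below 0.05 N and contact force between spreader and tray below 0.05 N), for 0.2 s.
2. the spreader is lifted again by its grip block, upright (distance between the grasp point and spreader_grip below 0.035 m and contact force between the fingers and spreader above 1 N and height (world z) of spreader above 0.015 m and angle between spreader's own z axis and vertical below 0.35 rad), for 0.2 s.
At the end, for the whole second after the job is handed in: All six caps at rest inside the tray in a single layer (each centre less than 18 mm above the tray floor), each quarter of the tray holding at least one cap centre; the spreader stands upright (within 0.1 rad) on its foot on the bench, clear of the tray, released and at rest (all of step 1 and x of cap0_center in the frame of tray between -0.125 and 0.125 m and y of cap0_center in the frame of tray between -0.125 and 0.125 m and height (world z) of each of cap0_center, cap1_center, cap2_center, cap3_center, cap4_center, cap5_center below 0.022 m and linear speed of each of cap0, cap1, cap2, cap3, cap4, cap5 below 0.02 m/s and x of cap1_center in the frame of tray between -0.125 and 0.125 m and y of cap1_center in the frame of tray between -0.125 and 0.125 m and x of cap2_center in the frame of tray between -0.125 and 0.125 m and y of cap2_center in the frame of tray between -0.125 and 0.125 m and x of cap3_center in the frame of tray between -0.125 and 0.125 m and y of cap3_center in the frame of tray between -0.125 and 0.125 m and x of cap4_center in the frame of tray between -0.125 and 0.125 m and y of cap4_center in the frame of tray between -0.125 and 0.125 m and x of cap5_center in the frame of tray between -0.125 and 0.125 m and y of cap5_center in the frame of tray between -0.125 and 0.125 m and ((x of cap0_center in the frame of tray above 0 m and y of cap0_center in the frame of tray above 0 m) or (x of cap1_center in the frame of tray above 0 m and y of cap1_center in the frame of tray above 0 m) or (x of cap2_center in the frame of tray above 0 m and y of cap2_center in the frame of tray above 0 m) or (x of cap3_center in the frame of tray above 0 m and y of cap3_center in the frame of tray above 0 m) or (x of cap4_center in the frame of tray above 0 m and y of cap4_center in the frame of tray above 0 m) or (x of cap5_center in the frame of tray above 0 m and y of cap5_center in the frame of tray above 0 m)) and ((x of cap0_center in the frame of tray above 0 m and y of cap0_center in the frame of tray below 0 m) or (x of cap1_center in the frame of tray above 0 m and y of cap1_center in the frame of tray below 0 m) or (x of cap2_center in the frame of tray above 0 m and y of cap2_center in the frame of tray below 0 m) or (x of cap3_center in the frame of tray above 0 m and y of cap3_center in the frame of tray below 0 m) or (x of cap4_center in the frame of tray above 0 m and y of cap4_center in the frame of tray below 0 m) or (x of cap5_center in the frame of tray above 0 m and y of cap5_center in the frame of tray below 0 m)) and ((x of cap0_center in the frame of tray below 0 m and y of cap0_center in the frame of tray above 0 m) or (x of cap1_center in the frame of tray below 0 m and y of cap1_center in the frame of tray above 0 m) or (x of cap2_center in the frame of tray below 0 m and y of cap2_center in the frame of tray above 0 m) or (x of cap3_center in the frame of tray below 0 m and y of cap3_center in the frame of tray above 0 m) or (x of cap4_center in the frame of tray below 0 m and y of cap4_center in the frame of tray above 0 m) or (x of cap5_center in the frame of tray below 0 m and y of cap5_center in the frame of tray above 0 m)) and ((x of cap0_center in the frame of tray below 0 m and y of cap0_center in the frame of tray below 0 m) or (x of cap1_center in the frame of tray below 0 m and y of cap1_center in the frame of tray below 0 m) or (x of cap2_center in the frame of tray below 0 m and y of cap2_center in the frame of tray below 0 m) or (x of cap3_center in the frame of tray below 0 m and y of cap3_center in the frame of tray below 0 m) or (x of cap4_center in the frame of tray below 0 m and y of cap4_center in the frame of tray below 0 m) or (x of cap5_center in the frame of tray below 0 m and y of cap5_center in the frame of tray below 0 m))); the robot touches nothing.
It fails at once if the fingers or arm touch a cap (contact force between any of the fingers, the arm and cap0 above 0.3 N or contact force between any of the fingers, the arm and cap1 above 0.3 N or contact force between any of the fingers, the arm and cap2 above 0.3 N or contact force between any of the fingers, the arm and cap3 above 0.3 N or contact force between any of the fingers, the arm and cap4 above 0.3 N or contact force between any of the fingers, the arm and cap5 above 0.3 N).
It fails at once if the bottle, jar or rack is moved by more than 20 mm (distance of any of bottle, jar, rack from where it was at the start of the episode above 0.02 m).
It also fails if it takes over 72 s, if anything falls off the work surface, if the arm or the gripper's body presses on something with over 40 N, if the wrist force passes 120 N, or if a joint passes its speed limit or range.

## Working session

There is one attempt and no reset: what is moved stays moved. The work goes in short steps, Python scripts to look and compute and a shell command to move; the robot and the scene stay as the last step left them, time stands still between calls to the robot, and variables do not carry over. Pictures are saved under pics/ and viewed, at most 10 in all, crops included, and the job is handed in when it is done.

```bash
mkdir -p pics
python3 - <<'E'
from rig import bot,camera
import cv2,numpy as np
s=bot.get_state();print(s)
for n in("top","scene"):
    c=camera(n);cv2.imwrite(f"pics/{n}0.png",c["image"]);np.savez(f"{n}0.npz",**c)
    print(n,c["fx"],c["cx"],c["cy"],np.round(c["cam_to_world"],3).tolist())
E
```

```text
{'clock': 0.0, 'joints': array([ 1.06552077,  0.41799459, -0.01030575,  1.6141837 ,  0.00472666,
        1.11071452, -0.05301751]), 'joint_velocities': array([-3.59128570e-04,  2.45512344e-05, -5.61159135e-05, -9.98026481e-04,
        5.29811953e-04, -5.98634093e-05, -2.07564726e-04]), 'effort': array([-6.66001347e-05, -8.51257896e+01,  6.38371725e-01, -4.25990868e+01,
       -4.89453098e-02,  1.86821428e-02,  1.22064794e-04]), 'position': array([ 279.37449119, -558.61980482,  186.40844352]), 'eef_rot': array([-3.05632535e+00, -7.21715270e-01,  6.37238712e-04]), 'ft_force': array([-0.08130854,  0.42774491, -1.01965808]), 'ft_torque': array([-0.00954617, -0.01779018, -0.0462754 ]), 'finger_force': 0.0, 'finger_gap': 0.9997608568869487}
top 376.9569311584973 254.52057250065653 192.79589653499698 [[0.013, -0.998, 0.054, 511.529], [-1.0, -0.013, -0.003, -18.775], [0.003, -0.054, -0.999, 1071.444], [0.0, 0.0, 0.0, 1.0]]
scene 459.2470396901673 254.9177449059723 188.03458192674572 [[0.276, 0.574, -0.771, 1466.988], [0.961, -0.173, 0.216, -279.593], [-0.01, -0.801, -0.599, 767.389], [0.0, 0.0, 0.0, 1.0]]
```

View pics/top0.png

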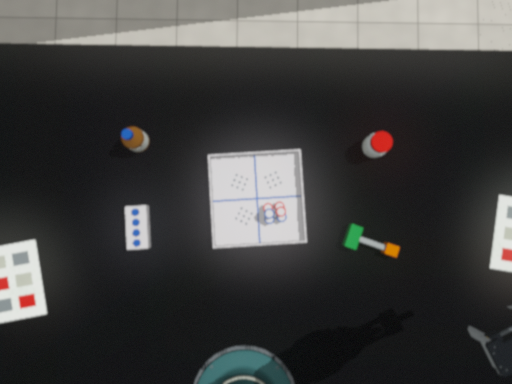

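View pics/scene0.png

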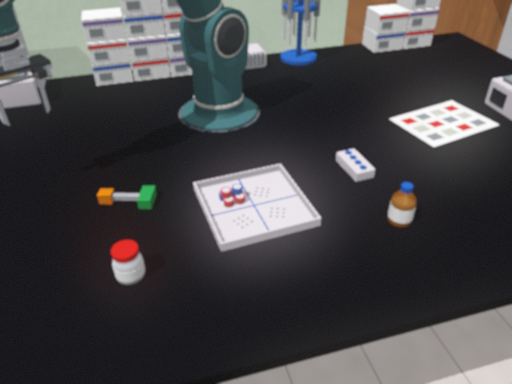

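The top view shows the spreader with its foot at about (354,237) and its grip at (392,250). The tray corners are near (208,154), (300,150), (306,243) and (213,248). The caps are heaped at about (273,212), the jar is at (378,143), the bottle at (135,139) and the rack at (137,228). The scene view agrees.

```bash
cat > h.py <<'E'
import cv2,numpy as np
from rig import bot,camera
from scipy.spatial.transform import Rotation as R
def ray(c,uv,z):
    d=np.array([(uv[0]-c["cx"])/c["fx"],(uv[1]-c["cy"])/c["fy"],1.]);T=c["cam_to_world"]
    d=T[:3,:3]@d;o=T[:3,3];return o+d*(z-o[2])/d[2]
def mask(img,col):
    h=cv2.cvtColor(img,cv2.COLOR_BGR2HSV)
    lo,hi={"green":((50,120,60),(80,255,255)),"orange":((8,150,120),(22,255,255)),"blue":((100,110,60),(130,255,255)),"red":((0,120,80),(6,255,255)),"white":((0,0,110),(180,60,255))}[col]
    m=cv2.inRange(h,lo,hi)
    if col=="red": m|=cv2.inRange(h,(172,120,80),(180,255,255))
    return m
def blobs(m,roi,amin=15):
    k=np.zeros_like(m);x0,y0,x1,y1=roi;k[y0:y1,x0:x1]=m[y0:y1,x0:x1]
    n,l,s,ce=cv2.connectedComponentsWithStats(k)
    return [(s[i,4],ce[i].round(1).tolist(),l==i) for i in range(1,n) if s[i,4]>=amin]
def pose(): 
    s=bot.get_state();return s["position"],R.from_rotvec(s["eef_rot"]).as_matrix()
def rel(p,Rt=None):
    "slide (normalised) and rotation for world target p / matrix Rt"
    q,M=pose();a=M.T@(np.array(p)-q)/200
    r=None if Rt is None else R.from_matrix(M.T@Rt).as_rotvec()/(2*np.pi)
    return a.round(4),None if r is None else r.round(4)
E
python3 - <<'E'
from h import *
for n in("top","scene"):
    c=dict(np.load(f"{n}0.npz"));im=c["image"]
    roi=(320,210,420,270) if n=="top" else (80,170,170,220)
    for col in("green","orange"):
        for a,ce,m in blobs(mask(im,col),roi):
            print(n,col,a,ce,ray(c,ce,30 if n=="top" else 15).round(1),cv2.minAreaRect(np.argwhere(m)[:,::-1].astype(np.float32)))
    if n=="top":
        for a,ce,m in blobs(mask(im,"white"),(195,140,320,260),500):
            b=cv2.boxPoints(cv2.minAreaRect(np.argwhere(m)[:,::-1].astype(np.float32)));print(a,b.round(1).tolist(),[ray(c,p,24).round(1).tolist() for p in b])
        cr=im[190:235,245:300];cv2.imwrite("pics/c0.png",cv2.resize(cr,None,fx=12,fy=12,interpolation=cv2.INTER_CUBIC))
        T=c["cam_to_world"];print("z of grip", [ (T@np.array([0,0,c["z_map"][int(v),int(u)],1]))[2] for u,v in((392,250),(354,237),(274,211))])
E
```

```text
top green 384 [352.8, 236.1] [ 452.5 -293.6   30. ] ((352.95001220703125, 236.15000915527344), (15.811386108398438, 25.61444664001465), 18.434946060180664)
top orange 170 [391.8, 249.7] [ 416.6 -400.8   30. ] ((391.6500549316406, 249.55001831054688), (14.230247497558594, 12.016654968261719), 18.434947967529297)
9099 [[206.10000610351562, 153.1999969482422], [301.70001220703125, 147.60000610351562], [307.3999938964844, 243.3000030517578], [211.8000030517578, 248.89999389648438]] [[677.8, 115.1, 24.0], [697.2, -152.4, 24.0], [430.8, -169.5, 24.0], [412.1, 94.3, 24.0]]
z of grip [np.float64(38.11231475326599), np.float64(36.46047974823455), np.float64(5.69895321637091)]
scene green 404 [146.6, 196.3] [ 450.3 -296.7   15. ] ((146.7639923095703, 196.5480194091797), (17.62021827697754, 26.922258377075195), 10.304845809936523)
scene orange 236 [104.7, 195.4] [ 413.7 -404.7   15. ] ((104.5, 196.0), (16.0, 17.0), 90.0)
```

View pics/c0.png

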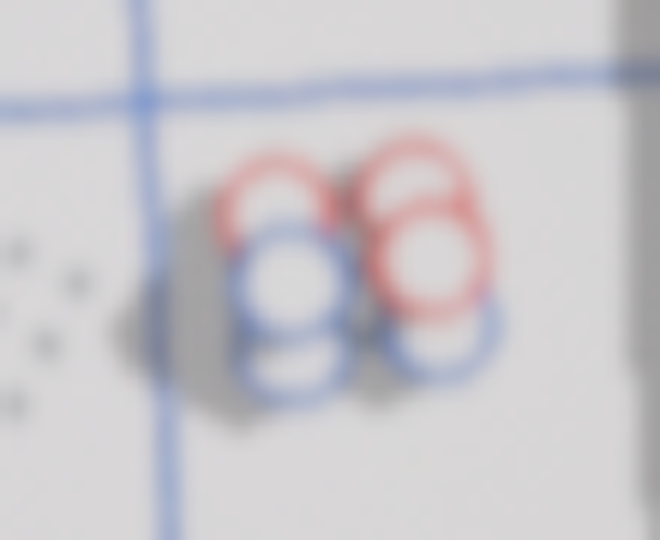

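```bash
cat >> h.py <<'E'
u=np.array([-.322,-.947,0]);u/=np.linalg.norm(u);Z=np.array([0,0,1.])
def frame(z,y):
    z=z/np.linalg.norm(z);y=y/np.linalg.norm(y);return np.c_[np.cross(y,z),y,z]
E
python3 - <<'E'
from h import *
p=np.array([434,-347,21.]);a=np.pi/4
d0=-Z*np.cos(a)-u*np.sin(a);y=np.array([-u[1],u[0],0])
Rt=frame(d0,y);tcp=p+8*d0
print(Rt.round(2));print(rel(tcp-70*d0,Rt))
# caps
c=dict(np.load("top0.npz"));t=np.radians(4.1);C=np.array([554.5,-28.1])
for n,uv,z in(("A",(267.9,207.5),24),("B",(279.3,206.3),24),("C",(269.6,219),24),("D",(281.7,217),24),("tb",(269.2,213.8),44),("tr",(280.8,211.8),44),("ctr",(257,198.4),4)):
    w=ray(c,uv,z)[:2]
    print(n,w.round(0),(np.array([[np.cos(t),np.sin(t)],[-np.sin(t),np.cos(t)]])@(w-C)).round(0))
E
```

```text
[[ 0.23  0.95  0.23]
 [ 0.67 -0.32  0.67]
 [ 0.71  0.   -0.71]]
(array([ 1.0087, -0.4461,  0.6087]), array([ 0.0485,  0.1184, -0.1175]))
A [528. -59.] [-28. -29.]
B [532. -91.] [-27. -61.]
C [496. -64.] [-61. -32.]
D [502. -98.] [-57. -66.]
tb [511. -62.] [-46. -31.]
tr [517. -94.] [-42. -63.]
ctr [554. -29.] [-1. -1.]
```

```bash
python3 -m crank '[{"slide":[0.25,-0.11,0.15],"rotation":[0.012,0.03,-0.029]},{"slide":[0.5,-0.22,0.3],"rotation":[0.024,0.06,-0.058]},{"slide":[0.75,-0.33,0.45],"rotation":[0.036,0.09,-0.088]},{"slide":[1,-0.446,0.6],"rotation":[0.0485,0.1184,-0.1175]},{"slide":[1,-0.446,0.6],"rotation":[0.0485,0.1184,-0.1175]},{"slide":[1,-0.446,0.6],"rotation":[0.0485,0.1184,-0.1175]},{"slide":[1,-0.446,0.6],"rotation":[0.0485,0.1184,-0.1175]},{"slide":[1,-0.446,0.6],"rotation":[0.0485,0.1184,-0.1175]}]' 1 50
python3 -m crank '[{"slide":[0,0,0],"rotation":[0,0,0]},{"slide":[0,0,0],"rotation":[0,0,0]},{"slide":[0,0,0],"rotation":[0,0,0]}]'
cat > g.py <<'E'
from h import *
import sys
p=np.array([434,-347,21.]);a=np.pi/4
d0=-Z*np.cos(a)-u*np.sin(a);y=np.array([-u[1],u[0],0])
print(rel(p+8*d0,frame(d0,y)),bot.get_state()["joints"].round(2))
E
python3 g.py
```

```text
clock: 0.77
position: [419.1, -387.6, 66.7]
eef_rot: [-2.163, -1.446, -0.807]
ft_force: [-0.2, 0.9, 0.4]
finger_gap: 1.0
finger_force: 0.0
clock: 1.02
position: [418.8, -389.5, 67.1]
eef_rot: [-2.175, -1.44, -0.8]
ft_force: [0.6, 1.3, 0.4]
finger_gap: 1.0
finger_force: 0.0
(array([ 0.0197, -0.0066,  0.3618]), array([ 0.0043,  0.0102, -0.01  ])) [ 1.27  0.8  -0.37  1.54 -0.34  1.28  0.72]
```

```bash
python3 -m crank '[{"slide":[0.01,0,0.1],"rotation":[0.0043,0.0102,-0.01]},{"slide":[0.02,-0.006,0.2],"rotation":[0.0043,0.0102,-0.01]},{"slide":[0.02,-0.006,0.28],"rotation":[0.0043,0.0102,-0.01]},{"slide":[0.02,-0.006,0.33],"rotation":[0.0043,0.0102,-0.01]},{"slide":[0.02,-0.006,0.36],"rotation":[0.0043,0.0102,-0.01]},{"slide":[0.02,-0.006,0.36],"rotation":[0.0043,0.0102,-0.01]}]'
python3 g.py
python3 -m crank '[{"slide":[0,0,0],"rotation":[0,0,0]},{"slide":[0,0,0],"rotation":[0,0,0]},{"slide":[0,0,0],"rotation":[0,0,0]},{"slide":[0,0,0],"rotation":[0,0,0]},{"slide":[0,0,0],"rotation":[0,0,0]},{"slide":[0,0,0],"rotation":[0,0,0]}]' -1 40
python3 g.py
```

```text
clock: 1.52
position: [435.9, -341.2, 15.9]
eef_rot: [-2.072, -1.487, -0.859]
ft_force: [-1.0, -0.4, 1.0]
finger_gap: 0.998
finger_force: 0.0
(array([-0.0037,  0.0003,  0.0003]), array([-0.0002, -0.0001,  0.0003])) [ 1.25  0.88 -0.4   1.59 -0.35  1.21  0.79]
clock: 2.02
position: [435.6, -342.2, 15.8]
eef_rot: [-2.073, -1.486, -0.86]
ft_force: [-0.3, 0.2, 0.4]
finger_gap: 0.61
finger_force: 0.0
(array([0.0008, 0.0002, 0.0038]), array([-0.0001, -0.0002,  0.0002])) [ 1.25  0.88 -0.4   1.58 -0.35  1.21  0.79]
```

```bash
python3 -m crank '[{"slide":[0,0,0],"rotation":[0,0,0]},{"slide":[0,0,0],"rotation":[0,0,0]},{"slide":[0,0,0],"rotation":[0,0,0]},{"slide":[0,0,0],"rotation":[0,0,0]},{"slide":[0,0,0],"rotation":[0,0,0]},{"slide":[0,0,0],"rotation":[0,0,0]},{"slide":[0,0,0],"rotation":[0,0,0]},{"slide":[0,0,0],"rotation":[0,0,0]}]' -1 40
cat > g2.py <<'E'
from h import *
import sys
h=float(sys.argv[1]);p=np.array([434,-347,h]);a=np.pi/4
d1=u*np.cos(a)-Z*np.sin(a);y=np.array([-u[1],u[0],0])
print(rel(p+8*d1,frame(d1,y)),bot.get_state()["joints"].round(2))
for b in (1,2):
    q=p+(110-h)*Z
E
python3 g2.py 110
python3 -m crank '[{"slide":[0.1,0,-0.1],"rotation":[0,0,0]},{"slide":[0.2,0,-0.2],"rotation":[0,0,0]},{"slide":[0.3,0,-0.3],"rotation":[0,0,0]},{"slide":[0.3,0,-0.3],"rotation":[0,0,0]}]'
python3 g2.py 110
```

```text
clock: 2.68
position: [435.7, -342.0, 15.7]
eef_rot: [-2.072, -1.486, -0.86]
ft_force: [-0.1, 0.1, 0.6]
finger_gap: 0.044
finger_force: 0.2
(array([ 2.753e-01,  3.000e-04, -3.516e-01]), array([ 1.000e-04, -2.502e-01,  2.000e-04])) [ 1.25  0.88 -0.4   1.59 -0.35  1.21  0.79]
clock: 3.02
position: [437.1, -343.6, 105.1]
eef_rot: [-2.075, -1.492, -0.862]
ft_force: [-0.2, -0.6, 1.1]
finger_gap: 0.003
finger_force: 0.0
(array([-0.0378, -0.0091, -0.0321]), array([ 1.000e-03, -2.496e-01,  2.000e-04])) [ 1.26  0.75 -0.42  1.58 -0.38  1.32  0.74]
```

Run:
```python
from h import *
c=camera("scene");t=camera("top")
cv2.imwrite("pics/s1.png",np.hstack([cv2.resize(c["image"][120:260,60:260],None,fx=2,fy=2,interpolation=2),cv2.resize(t["image"][190:330,300:500],None,fx=2,fy=2,interpolation=2)]))
np.savez("top1.npz",**t);np.savez("scene1.npz",**c)
for n,cc,roi in(("top",t,(320,210,430,290)),("scene",c,(60,150,190,240))):
  for col in("green","orange"):
    for a,ce,m in blobs(mask(cc["image"],col),roi): print(n,col,a,ce,ray(cc,ce,30 if n=="top" else 15).round(1))
```

```text
top green 384 [352.8, 236.2] [ 452.2 -293.6   30. ]
scene green 403 [146.6, 196.2] [ 449.9 -296.7   15. ]
scene orange 232 [104.6, 195.5] [ 414.1 -405.    15. ]
```

View pics/s1.png

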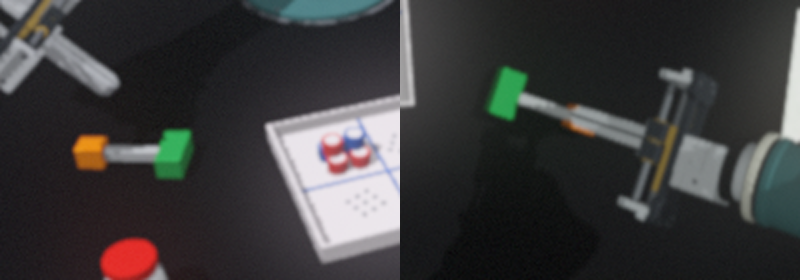

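The spreader has not moved: its foot is at about (146,196) and its grip at (105,195) in the scene view. The fingers closed on nothing. I'll project the reported TCP into the images to check it.

Run:
```python
from h import *
q,M=pose();print(q,M.round(2).tolist())
for n in("scene1","top1","scene0","top0"):
    c=dict(np.load(n+".npz"))
    for nm,p in(("tip",q+11*M[:,2]),("grasp",q-8*M[:,2])) if n[-1]=="1" else (("foot",[451.5,-295.5,15]),("grip",[415,-402.5,15])):
        v=np.linalg.inv(c["cam_to_world"])@np.r_[p,1];print(n,nm,c["fx"]*v[0]/v[2]+c["cx"],c["fy"]*v[1]/v[2]+c["cy"])
```

```text
[ 435.76774756 -342.55316638  101.22190724] [[0.23, 0.95, 0.23], [0.67, -0.32, 0.67], [0.71, 0.0, -0.71]]
scene1 tip 126.48700644839388 172.17580212822932
scene1 grasp 120.39121746478548 167.76795844156976
top1 tip 375.36564881234835 243.31166937406113
top1 grasp 382.07007605469823 245.50381909165557
scene0 foot 147.1051093544529 196.47280193566962
scene0 grip 105.56856848097075 195.5350640713161
top0 foot 352.0478006068591 236.1386444539309
top0 grip 390.42367096611304 249.77851194016466
```

Run:
```python
from h import *
q,M=pose()
for n in("scene","top"):
    c=camera(n);z=c["z_map"];v,w=np.mgrid[:384,:512]
    P=np.stack([(w-c["cx"])/c["fx"]*z,(v-c["cy"])/c["fy"]*z,z,np.ones_like(z)],-1)@c["cam_to_world"].T
    L=(P[...,:3]-q)@M
    ok=(z>0)&(P[...,2]>45)&(abs(L[...,0])<40)&(abs(L[...,1])<60)&(L[...,2]>-150)&(L[...,2]<60)
    l=L[ok];l=l[np.argsort(-l[:,2])];print(n,len(l));print(l[:14].round(0).tolist())
    cv2.imwrite(f"pics/{n}2.png",cv2.resize(c["image"][100:300,40:240] if n=="scene" else c["image"][180:330,300:500],None,fx=3,fy=3,interpolation=2))
print(q,pose()[0])
```

```text
scene 839
[[-6.0, 3.0, -20.0], [9.0, 5.0, -20.0], [-10.0, 4.0, -20.0], [5.0, 6.0, -20.0], [1.0, 6.0, -20.0], [7.0, -1.0, -20.0], [-6.0, 5.0, -22.0], [8.0, 6.0, -22.0], [-10.0, 6.0, -22.0], [-0.0, 7.0, -22.0], [10.0, -1.0, -22.0], [8.0, 2.0, -23.0], [10.0, -4.0, -24.0], [6.0, -3.0, -24.0]]
top 1000
[[6.0, 0.0, -16.0], [7.0, -7.0, -19.0], [9.0, 3.0, -19.0], [11.0, -2.0, -19.0], [9.0, -5.0, -19.0], [8.0, 1.0, -20.0], [7.0, -2.0, -20.0], [10.0, -4.0, -22.0], [9.0, -6.0, -22.0], [7.0, 7.0, -22.0], [10.0, 2.0, -23.0], [12.0, 4.0, -23.0], [7.0, 5.0, -23.0], [7.0, -11.0, -23.0]]
[ 435.76774756 -342.55316638  101.22190724] [ 435.22777549 -341.8767025    99.79448404]
```

View pics/scene2.png

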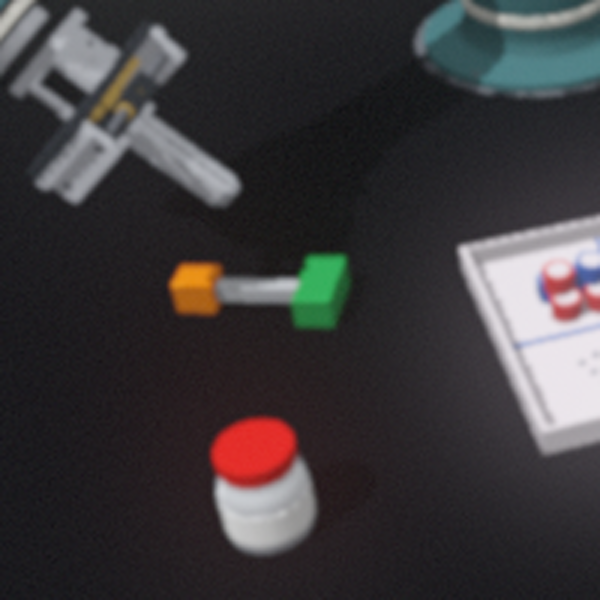

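The depth maps put the closed fingertips about 29 mm behind where the tool data says they are. I'll open the fingers and compare the fingertip and body positions.

```bash
cat > fin.py <<'E'
from h import *
q,M=pose()
for n in("scene","top"):
    c=camera(n);z=c["z_map"];v,w=np.mgrid[:384,:512]
    P=np.stack([(w-c["cx"])/c["fx"]*z,(v-c["cy"])/c["fy"]*z,z,np.ones_like(z)],-1)@c["cam_to_world"].T
    if n=="top": print("table z",np.median(P[300:320,150:180,2]),"foot top",np.median(P[234:239,350:356,2]))
    L=(P[...,:3]-q)@M
    for nm,sel in(("fingers",abs(L[...,1])<65),("wide",(abs(L[...,1])>70)&(abs(L[...,1])<95))):
        ok=(z>0)&(P[...,2]>40)&(abs(L[...,0])<45)&sel&(L[...,2]>-220)&(L[...,2]<60)
        l=L[ok];l=l[np.argsort(-l[:,2])];print(n,nm,len(l),l[:8].round(0).tolist())
E
python3 -m crank '[{"slide":[0,0,0],"rotation":[0,0,0]},{"slide":[0,0,0],"rotation":[0,0,0]},{"slide":[0,0,0],"rotation":[0,0,0]},{"slide":[0,0,0],"rotation":[0,0,0]},{"slide":[0,0,0],"rotation":[0,0,0]},{"slide":[0,0,0],"rotation":[0,0,0]},{"slide":[0,0,0],"rotation":[0,0,0]},{"slide":[0,0,0],"rotation":[0,0,0]}]' 1 40
python3 -m crank '[{"slide":[0,0,0],"rotation":[0,0,0]},{"slide":[0,0,0],"rotation":[0,0,0]},{"slide":[0,0,0],"rotation":[0,0,0]},{"slide":[0,0,0],"rotation":[0,0,0]},{"slide":[0,0,0],"rotation":[0,0,0]},{"slide":[0,0,0],"rotation":[0,0,0]}]' 1 40
python3 fin.py
```

```text
clock: 3.88
position: [435.6, -342.1, 100.5]
eef_rot: [-2.072, -1.486, -0.86]
ft_force: [0.7, -0.3, -0.5]
finger_gap: 0.534
finger_force: 0.0
clock: 4.38
position: [435.5, -342.1, 100.5]
eef_rot: [-2.072, -1.486, -0.86]
ft_force: [0.7, -0.5, -0.8]
finger_gap: 0.96
finger_force: 0.0
scene fingers 2001 [[5.0, 49.0, -20.0], [7.0, -45.0, -20.0], [0.0, 49.0, -20.0], [2.0, -45.0, -20.0], [9.0, 49.0, -20.0], [-2.0, -45.0, -20.0], [-8.0, 49.0, -20.0], [-2.0, 52.0, -21.0]]
scene wide 616 [[8.0, -75.0, -116.0], [0.0, 78.0, -116.0], [30.0, -79.0, -116.0], [-35.0, -75.0, -116.0], [-2.0, 81.0, -117.0], [28.0, 78.0, -117.0], [-7.0, 79.0, -117.0], [25.0, 79.0, -117.0]]
table z 0.06052708005313434 foot top 29.73979287737029
top fingers 2360 [[8.0, 48.0, -17.0], [9.0, 46.0, -19.0], [-3.0, 46.0, -19.0], [9.0, -52.0, -20.0], [13.0, -49.0, -21.0], [8.0, -49.0, -21.0], [8.0, 46.0, -21.0], [12.0, 49.0, -22.0]]
top wide 407 [[32.0, -81.0, -116.0], [33.0, 75.0, -116.0], [34.0, -74.0, -117.0], [36.0, -78.0, -117.0], [32.0, 78.0, -117.0], [33.0, -76.0, -117.0], [35.0, 73.0, -118.0], [28.0, 72.0, -118.0]]
```

Both views agree: the real gripper sits 30 mm behind the reported TCP along tool z, with the tips at -19 instead of +11 and the body at -116 instead of -86. The table and foot depths read correctly, so this is a tool-length error. I'll correct for it in my helper.

```bash
cat >> h.py <<'E'
OFF=30.
def rel(p,Rt=None):
    "p = true TCP target; reported TCP runs OFF ahead of it along tool z"
    q,M=pose();Rt=M if Rt is None else Rt
    return (M.T@(np.array(p)+OFF*Rt[:,2]-q)/200).round(3),(R.from_matrix(M.T@Rt).as_rotvec()/(2*np.pi)).round(4)
E
python3 g.py
```

```text
(array([-0.3  ,  0.   ,  0.453]), array([-0.0001, -0.0002,  0.0002])) [ 1.26  0.76 -0.42  1.58 -0.37  1.32  0.74]
```

```bash
python3 -m crank '[{"slide":[-0.15,0,0],"rotation":[0,0,0]},{"slide":[-0.3,0,0.1],"rotation":[0,0,0]},{"slide":[-0.3,0,0.2],"rotation":[0,0,0]},{"slide":[-0.3,0,0.3],"rotation":[0,0,0]},{"slide":[-0.3,0,0.38],"rotation":[0,0,0]},{"slide":[-0.3,0,0.43],"rotation":[0,0,0]},{"slide":[-0.3,0,0.453],"rotation":[0,0,0]},{"slide":[-0.3,0,0.453],"rotation":[0,0,0]}]' 1
python3 g.py
python3 -m crank '[{"slide":[0,0,0],"rotation":[0,0,0]},{"slide":[0,0,0],"rotation":[0,0,0]},{"slide":[0,0,0],"rotation":[0,0,0]},{"slide":[0,0,0],"rotation":[0,0,0]},{"slide":[0,0,0],"rotation":[0,0,0]},{"slide":[0,0,0],"rotation":[0,0,0]},{"slide":[0,0,0],"rotation":[0,0,0]},{"slide":[0,0,0],"rotation":[0,0,0]}]' -1 40
python3 -m crank '[{"slide":[0,0,0],"rotation":[0,0,0]},{"slide":[0,0,0],"rotation":[0,0,0]},{"slide":[0,0,0],"rotation":[0,0,0]},{"slide":[0,0,0],"rotation":[0,0,0]},{"slide":[0,0,0],"rotation":[0,0,0]},{"slide":[0,0,0],"rotation":[0,0,0]},{"slide":[0,0,0],"rotation":[0,0,0]},{"slide":[0,0,0],"rotation":[0,0,0]}]' -1 40
python3 g2.py 110
```

```text
clock: 5.15
position: [442.6, -321.1, -6.1]
eef_rot: [-2.071, -1.486, -0.86]
ft_force: [-0.3, 0.4, -0.4]
finger_gap: 0.998
finger_force: 0.0
(array([-0.001,  0.001, -0.002]), array([-0.0002, -0.0003,  0.0002])) [ 1.23  0.9  -0.41  1.62 -0.36  1.15  0.8 ]
clock: 5.82
position: [442.6, -321.5, -5.9]
eef_rot: [-2.072, -1.486, -0.86]
ft_force: [-0.1, 0.2, 0.4]
finger_gap: 0.468
finger_force: 0.0
clock: 6.48
position: [442.6, -321.6, -5.9]
eef_rot: [-2.072, -1.486, -0.86]
ft_force: [1.6, -1.0, -0.2]
finger_gap: 0.148
finger_force: 40.0
(array([ 0.126,  0.   , -0.505]), array([ 1.000e-04, -2.502e-01,  2.000e-04])) [ 1.23  0.9  -0.41  1.62 -0.36  1.15  0.8 ]
```

```bash
python3 -m crank '[{"slide":[0.1,0,-0.1],"rotation":[0,0,0]},{"slide":[0.2,0,-0.2],"rotation":[0,0,0]},{"slide":[0.3,0,-0.3],"rotation":[0,-0.015,0]},{"slide":[0.3,0,-0.3],"rotation":[0,-0.03,0]},{"slide":[0.3,0,-0.3],"rotation":[0,-0.045,0]},{"slide":[0.3,0,-0.3],"rotation":[0,-0.06,0]},{"slide":[0.3,0,-0.3],"rotation":[0,-0.075,0]},{"slide":[0.3,0,-0.3],"rotation":[0,-0.09,0]}]'
python3 -m crank '[{"slide":[0,0,0],"rotation":[0,-0.015,0]},{"slide":[0,0,0],"rotation":[0,-0.03,0]},{"slide":[0,0,0],"rotation":[0,-0.045,0]},{"slide":[0,0,0],"rotation":[0,-0.06,0]},{"slide":[0,0,0],"rotation":[0,-0.075,0]},{"slide":[0,0,0],"rotation":[0,-0.09,0]},{"slide":[0,0,0],"rotation":[0,-0.105,0]},{"slide":[0,0,0],"rotation":[0,-0.105,0]}]'
python3 g2.py 110
```

```text
clock: 7.15
position: [442.5, -322.0, 79.6]
eef_rot: [-2.442, -1.751, -0.268]
ft_force: [0.3, -1.0, -2.9]
finger_gap: 0.145
finger_force: 40.0
clock: 7.82
position: [444.4, -317.2, 77.8]
eef_rot: [2.299, 1.663, -0.518]
ft_force: [1.4, 1.5, -3.5]
finger_gap: 0.148
finger_force: 40.0
(array([-0.275, -0.004,  0.101]), array([ 0.0007, -0.0545,  0.0012])) [ 0.31  0.43 -0.03  1.98  0.62  0.85 -0.49]
```

```bash
python3 -m crank '[{"slide":[-0.06,0,0.02],"rotation":[0,-0.012,0]},{"slide":[-0.12,0,0.04],"rotation":[0,-0.024,0]},{"slide":[-0.18,0,0.06],"rotation":[0,-0.036,0]},{"slide":[-0.23,0,0.08],"rotation":[0,-0.048,0]},{"slide":[-0.275,-0.004,0.1],"rotation":[0.0007,-0.0545,0.0012]},{"slide":[-0.275,-0.004,0.1],"rotation":[0.0007,-0.0545,0.0012]},{"slide":[-0.275,-0.004,0.1],"rotation":[0.0007,-0.0545,0.0012]},{"slide":[-0.275,-0.004,0.1],"rotation":[0.0007,-0.0545,0.0012]}]'
cat > see.py <<'E'
from h import *
t=camera("top");c=camera("scene")
for n,cc,roi in(("top",t,(310,190,430,290)),("scene",c,(40,110,200,250))):
  z=cc["z_map"]
  for col in("green","orange"):
    for a,ce,m in blobs(mask(cc["image"],col),roi):
      v,w=np.nonzero(m&(z>0));zz=z[v,w];P=np.c_[(w-cc["cx"])/cc["fx"]*zz,(v-cc["cy"])/cc["fy"]*zz,zz,np.ones_like(zz)]@cc["cam_to_world"].T
      print(n,col,a,"med",np.median(P,0)[:3].round(0),"p3",np.percentile(P,3,axis=0)[:3].round(0),"p97",np.percentile(P,97,axis=0)[:3].round(0))
E
python3 g2.py 75;python3 see.py
```

```text
clock: 8.48
position: [423.1, -376.4, 84.2]
eef_rot: [2.086, 1.481, -0.855]
ft_force: [0.5, 0.3, -2.8]
finger_gap: 0.146
finger_force: 40.0
(array([0.143, 0.004, 0.112]), array([-0.0008, -0.0011, -0.001 ])) [ 0.14  0.54  0.1   2.    0.94  0.96 -0.81]
top green 22 med [ 454. -375.   73.] p3 [ 446. -408.   -1.] p97 [ 456. -368.   76.]
top green 37 med [ 401. -356.   73.] p3 [ 385. -386.   -1.] p97 [ 409. -346.   79.]
top orange 212 med [ 428. -357.  185.] p3 [ 391. -445.   -3.] p97 [ 444. -340.  188.]
scene green 350 med [ 448. -357.   62.] p3 [ 316. -386.   -2.] p97 [ 465. -336.   75.]
scene orange 272 med [ 440. -361.  174.] p3 [  73. -392.   -2.] p97 [ 448. -342.  186.]
```

```bash
python3 -m crank '[{"slide":[0.04,0,0.03],"rotation":[0,0,0]},{"slide":[0.08,0,0.06],"rotation":[0,-0.001,0]},{"slide":[0.12,0,0.09],"rotation":[0,-0.001,0]},{"slide":[0.135,0,0.11],"rotation":[0,-0.001,0]},{"slide":[0.143,0,0.12],"rotation":[0,-0.001,0]},{"slide":[0.145,0,0.125],"rotation":[0,-0.001,0]},{"slide":[0.147,0,0.127],"rotation":[0,-0.001,0]},{"slide":[0.15,0,0.13],"rotation":[0,-0.001,0]}]'
python3 see.py
```

```text
clock: 9.25
position: [424.2, -373.9, 44.8]
eef_rot: [2.08, 1.476, -0.862]
ft_force: [0.1, -0.8, -2.4]
finger_gap: 0.146
finger_force: 40.0
top green 23 med [ 457. -372.   33.] p3 [ 451. -390.    0.] p97 [ 460. -361.   38.]
top green 40 med [ 402. -352.   34.] p3 [ 393. -370.   -2.] p97 [ 416. -311.  133.]
top orange 193 med [ 429. -354.  145.] p3 [ 399. -422.   -1.] p97 [ 446. -336.  149.]
scene green 322 med [ 451. -354.   24.] p3 [ 377. -379.   -2.] p97 [ 466. -332.   36.]
scene orange 263 med [ 441. -357.  134.] p3 [ 167. -384.   -3.] p97 [ 450. -339.  146.]
```

Nearly down, with the top at about 146 mm. I'll settle it the last millimetres and release.

```bash
python3 -m crank '[{"slide":[0.003,0,0.003],"rotation":[0,0,0]},{"slide":[0.006,0,0.006],"rotation":[0,0,0]},{"slide":[0.006,0,0.006],"rotation":[0,0,0]}]'
python3 -m crank '[{"slide":[0.006,0,0.006],"rotation":[0,0,0]},{"slide":[0.006,0,0.006],"rotation":[0,0,0]},{"slide":[0.006,0,0.006],"rotation":[0,0,0]},{"slide":[0.006,0,0.006],"rotation":[0,0,0]},{"slide":[0.006,0,0.006],"rotation":[0,0,0]},{"slide":[0.006,0,0.006],"rotation":[0,0,0]},{"slide":[0.006,0,0.006],"rotation":[0,0,0]},{"slide":[0.006,0,0.006],"rotation":[0,0,0]}]' 0.6
python3 see.py
```

```text
clock: 9.6
position: [424.3, -374.1, 44.0]
eef_rot: [2.079, 1.475, -0.863]
ft_force: [-2.0, 4.6, 14.5]
finger_gap: 0.143
finger_force: 40.0
clock: 10.27
position: [424.1, -373.8, 41.2]
eef_rot: [2.08, 1.477, -0.863]
ft_force: [-0.2, 0.1, 0.3]
finger_gap: 0.674
finger_force: 0.0
top green 88 med [ 448. -359.   34.] p3 [ 437. -379.   18.] p97 [ 461. -345.   41.]
top green 84 med [ 410. -349.   34.] p3 [ 399. -371.    1.] p97 [ 422. -334.   37.]
top orange 192 med [ 429. -354.  144.] p3 [ 399. -422.   -2.] p97 [ 446. -337.  147.]
scene green 278 med [ 456. -354.   21.] p3 [ 402. -379.   -1.] p97 [ 466. -332.   35.]
scene orange 270 med [ 441. -357.  132.] p3 [ 168. -383.   -2.] p97 [ 451. -339.  146.]
```

```bash
python3 -m crank '[{"slide":[0,0,-0.1],"rotation":[0,0,0]},{"slide":[0,0,-0.25],"rotation":[0,0,0]},{"slide":[0,0,-0.4],"rotation":[0,0,0]},{"slide":[0,0,-0.55],"rotation":[0,0,0]},{"slide":[0,0,-0.7],"rotation":[0,0,0]},{"slide":[-0.15,0,-0.85],"rotation":[0,0,0]},{"slide":[-0.3,0,-1],"rotation":[0,0,0]},{"slide":[-0.3,0,-1],"rotation":[0,0,0]}]' 0.6
cat > g3.py <<'E'
from h import *
import sys
p=np.array([float(a) for a in sys.argv[1:4]])
th=np.radians(float(sys.argv[4])) if len(sys.argv)>4 else np.radians(-18.8)
# p = grasp point; th = direction of tool y (foot y)
print(rel(p-8*Z,frame(-Z,np.array([np.cos(th),np.sin(th),0]))),bot.get_state()["joints"].round(2))
E
python3 see.py;python3 g3.py 428 -354 240
```

```text
clock: 11.03
position: [458.9, -280.0, 231.3]
eef_rot: [2.08, 1.473, -0.854]
ft_force: [0.0, 0.0, 0.7]
finger_gap: 0.801
finger_force: 0.0
top green 308 med [ 434. -348.   33.] p3 [ 395. -375.   -2.] p97 [ 462. -331.   37.]
top orange 212 med [ 431. -352.  144.] p3 [ 399. -421.   -2.] p97 [ 446. -336.  147.]
scene green 347 med [ 449. -354.   22.] p3 [ 363. -379.   -2.] p97 [ 466. -332.   35.]
scene orange 272 med [ 442. -356.  132.] p3 [ 167. -383.   -2.] p97 [ 450. -339.  146.]
(array([-0.195, -0.016,  0.367]), array([ 0.0002,  0.1251, -0.0013])) [ 0.01  0.34  0.02  1.89  0.77  1.3  -0.68]
```

```bash
python3 -m crank '[{"slide":[-0.03,0,0.05],"rotation":[0,0.015,0]},{"slide":[-0.05,0,0.1],"rotation":[0,0.03,0]},{"slide":[-0.08,0,0.15],"rotation":[0,0.045,0]},{"slide":[-0.1,0,0.2],"rotation":[0,0.06,0]},{"slide":[-0.13,-0.01,0.25],"rotation":[0,0.075,0]},{"slide":[-0.16,-0.016,0.3],"rotation":[0,0.09,0]},{"slide":[-0.19,-0.016,0.36],"rotation":[0,0.105,0]},{"slide":[-0.195,-0.016,0.367],"rotation":[0,0.12,-0.001]}]' 1
python3 -m crank '[{"slide":[0,0,0],"rotation":[0,0.005,0]},{"slide":[0,0,0],"rotation":[0,0.005,0]}]' 1
cat > top.py <<'E'
from h import *
c=dict(np.load("scene.npz")) if 0 else camera("scene")
z=c["z_map"]
for col,lo,hi in(("orange",138,150),("orange",112,137),("green",4,30)):
  m=mask(c["image"],col);m[:100]=0;m[:,220:]=0
  v,w=np.nonzero((m>0)&(z>0));zz=z[v,w];P=(np.c_[(w-c["cx"])/c["fx"]*zz,(v-c["cy"])/c["fy"]*zz,zz,np.ones_like(zz)]@c["cam_to_world"].T)[:,:3]
  P=P[(P[:,2]>lo)&(P[:,2]<hi)];r=cv2.minAreaRect(P[:,:2].astype(np.float32));print(col,lo,len(P),P.mean(0).round(1),np.round(r[0],1),np.round(r[1],1),round(r[2],1))
E
python3 top.py;python3 fin.py; python3 g3.py 428 -354 160
```

```text
clock: 11.8
position: [426.0, -355.6, 199.5]
eef_rot: [2.545, 1.814, -0.038]
ft_force: [-1.0, 0.5, -1.1]
finger_gap: 1.001
finger_force: 0.0
clock: 11.97
position: [425.3, -356.0, 199.1]
eef_rot: [-2.558, -1.818, 0.004]
ft_force: [-0.3, 0.5, -0.7]
finger_gap: 0.999
finger_force: 0.0
orange 138 106 [ 435.4 -355.3  143.2] [ 433.1 -356.4] [30.7 33.1] 67.0
orange 112 126 [ 442.9 -354.5  124.8] [ 441.7 -352.3] [20.  39.4] 21.0
green 4 160 [ 450.7 -355.4   16.8] [ 433.1 -354.5] [32.6 67.7] 67.4
scene fingers 2034 [[17.0, 14.0, 60.0], [13.0, 19.0, 60.0], [-8.0, 24.0, 60.0], [8.0, 19.0, 59.0], [-12.0, 21.0, 59.0], [16.0, 11.0, 59.0], [1.0, 21.0, 59.0], [16.0, -7.0, 58.0]]
scene wide 756 [[-16.0, 78.0, -114.0], [11.0, 78.0, -114.0], [-18.0, 79.0, -115.0], [13.0, 78.0, -115.0], [-9.0, 79.0, -115.0], [-6.0, 79.0, -115.0], [9.0, 79.0, -115.0], [31.0, 79.0, -115.0]]
table z -0.03525196130794939 foot top -0.4498914015379114
top fingers 1700 [[8.0, -11.0, 59.0], [-6.0, 15.0, 58.0], [18.0, 17.0, 58.0], [-1.0, 8.0, 58.0], [18.0, 9.0, 57.0], [-9.0, -10.0, 57.0], [-5.0, -3.0, 57.0], [19.0, 12.0, 57.0]]
top wide 729 [[34.0, -75.0, -116.0], [35.0, 79.0, -117.0], [35.0, 77.0, -118.0], [34.0, -76.0, -118.0], [30.0, 72.0, -119.0], [36.0, -81.0, -120.0], [32.0, -73.0, -121.0], [35.0, 79.0, -121.0]]
(array([-0.003,  0.005,  0.388]), array([-0.0005,  0.0004, -0.0001])) [ 0.59  0.28  0.05  1.78 -0.01  1.09  0.32]
```

```bash
python3 g3.py 431 -355 127.5 -21
python3 -m crank '[{"slide":[0,0.02,0.15],"rotation":[0,0,0.006]},{"slide":[-0.005,0.02,0.3],"rotation":[0,0,0.006]},{"slide":[-0.005,0.02,0.42],"rotation":[0,0,0.006]},{"slide":[-0.005,0.02,0.51],"rotation":[0,0,0.006]},{"slide":[-0.005,0.02,0.55],"rotation":[0,0,0.006]},{"slide":[-0.005,0.02,0.55],"rotation":[0,0,0.006]}]' 1
python3 g3.py 431 -355 127.5 -21
```

```text
(array([-0.002,  0.022,  0.551]), array([-0.0005,  0.0004,  0.006 ])) [ 0.59  0.28  0.05  1.78 -0.01  1.09  0.32]
clock: 12.62
position: [430.5, -354.6, 89.0]
eef_rot: [-2.586, -1.78, 0.006]
ft_force: [0.5, -0.4, 0.1]
finger_gap: 0.999
finger_force: 0.0
(array([-0.001,  0.003, -0.002]), array([-0.0007,  0.0003,  0.0002])) [ 0.59  0.42  0.05  1.87 -0.02  0.86  0.29]
```

```bash
python3 -m crank '[{"slide":[0,0,0],"rotation":[0,0,0]},{"slide":[0,0,0],"rotation":[0,0,0]},{"slide":[0,0,0],"rotation":[0,0,0]},{"slide":[0,0,0],"rotation":[0,0,0]},{"slide":[0,0,0],"rotation":[0,0,0]},{"slide":[0,0,0],"rotation":[0,0,0]},{"slide":[0,0,0],"rotation":[0,0,0]},{"slide":[0,0,0],"rotation":[0,0,0]}]' -1 60
python3 -m crank '[{"slide":[0,0,0],"rotation":[0,0,0]},{"slide":[0,0,0],"rotation":[0,0,0]},{"slide":[0,0,0],"rotation":[0,0,0]},{"slide":[0,0,0],"rotation":[0,0,0]},{"slide":[0,0,0],"rotation":[0,0,0]}]' -1 60
python3 -m crank '[{"slide":[0,0,-0.1],"rotation":[0,0,0]},{"slide":[0,0,-0.2],"rotation":[0,0,0]},{"slide":[0,0,-0.3],"rotation":[0,0,0]},{"slide":[0,0,-0.4],"rotation":[0,0,0]},{"slide":[0,0,-0.4],"rotation":[0,0,0]},{"slide":[0,0,-0.4],"rotation":[0,0,0]}]' -1 60
python3 see.py; python3 top.py
```

```text
clock: 13.28
position: [430.6, -356.4, 90.7]
eef_rot: [2.59, 1.778, -0.004]
ft_force: [-0.0, 0.3, -0.6]
finger_gap: 0.47
finger_force: 0.0
clock: 13.7
position: [430.6, -356.3, 90.6]
eef_rot: [-2.59, -1.778, 0.004]
ft_force: [0.8, 0.6, 0.2]
finger_gap: 0.317
finger_force: 59.6
clock: 14.2
position: [431.0, -356.4, 171.0]
eef_rot: [2.589, 1.778, -0.003]
ft_force: [0.0, 0.2, -4.2]
finger_gap: 0.316
finger_force: 59.6
top green 388 med [ 434. -349.  113.] p3 [ 386. -405.   -2.] p97 [ 462. -331.  118.]
top orange 123 med [ 434. -347.  225.] p3 [ 421. -359.  221.] p97 [ 445. -327.  302.]
scene green 378 med [ 448. -355.   99.] p3 [ 223. -388.   -2.] p97 [ 465. -333.  114.]
scene orange 109 med [ 438. -345.  215.] p3 [ 417. -351.  194.] p97 [ 450. -337.  225.]
orange 138 0 [nan nan nan] [0. 0.] [0. 0.] 0.0
orange 112 0 [nan nan nan] [0. 0.] [0. 0.] 0.0
green 4 0 [nan nan nan] [0. 0.] [0. 0.] 0.0top.py:7: RuntimeWarning: Mean of empty slice.
  P=P[(P[:,2]>lo)&(P[:,2]<hi)];r=cv2.minAreaRect(P[:,:2].astype(np.float32));print(col,lo,len(P),P.mean(0).round(1),np.round(r[0],1),np.round(r[1],1),round(r[2],1))
  ret = um.true_divide(
```

```bash
cat > t.py <<'E'
from h import *
import sys
# tray-frame X Y, foot height, optional tool-y angle in tray frame (deg): prints slide+rotation
t=np.radians(4.1);C=np.array([554.5,-28.1]);T2=np.array([[np.cos(t),-np.sin(t)],[np.sin(t),np.cos(t)]])
q,M=pose();print("now tray",(T2.T@(q[:2]-C)).round(1),"foot z",round(q[2]-91,1),"yaw",round(np.degrees(np.arctan2(M[1,1],M[0,1]))-4.1,1))
for a in sys.argv[1:]:
    X,Y,h,an=[float(v) for v in a.split(",")];th=np.radians(an)+t
    Rt=frame(-Z,np.array([np.cos(th),np.sin(th),0]))
    p=np.r_[C+T2@[X,Y],h+91];print(a,(M.T@(p-q)/200).round(3),(R.from_matrix(M.T@Rt).as_rotvec()/(2*np.pi)).round(4))
E
python3 t.py -92,-47,80,-90
```

```text
now tray [-147.3 -317.9] foot z 78.4 yaw -25.1
-92,-47,80,-90 [ 1.344 -0.325 -0.009] [-0.0003  0.0005  0.1802]
```

```bash
python3 -m crank '[{"slide":[0.12,-0.03,0],"rotation":[0,0,0.02]},{"slide":[0.24,-0.06,0],"rotation":[0,0,0.04]},{"slide":[0.36,-0.09,0],"rotation":[0,0,0.06]},{"slide":[0.48,-0.12,0],"rotation":[0,0,0.08]},{"slide":[0.6,-0.15,0],"rotation":[0,0,0.1]},{"slide":[0.72,-0.18,0],"rotation":[0,0,0.12]},{"slide":[0.84,-0.21,0],"rotation":[0,0,0.14]},{"slide":[0.84,-0.21,0],"rotation":[0,0,0.16]}]'
python3 t.py -92,-47,60,-90
```

```text
clock: 15.02
position: [452.2, -179.6, 169.4]
eef_rot: [-3.125, -0.317, 0.005]
ft_force: [1.4, 0.8, -1.7]
finger_gap: 0.317
finger_force: 59.6
now tray [-112.9 -143.8] foot z 78.4 yaw -82.5
-92,-47,60,-90 [ 0.167 -0.466  0.092] [-0.0001  0.0005  0.0208]
```

```bash
python3 -m crank '[{"slide":[0.04,-0.11,0],"rotation":[0,0,0.01]},{"slide":[0.08,-0.23,0],"rotation":[0,0,0.02]},{"slide":[0.12,-0.35,0.03],"rotation":[0,0,0.0208]},{"slide":[0.167,-0.466,0.07],"rotation":[0,0,0.0208]},{"slide":[0.167,-0.466,0.09],"rotation":[0,0,0.0208]},{"slide":[0.167,-0.466,0.09],"rotation":[0,0,0.0208]},{"slide":[0.167,-0.466,0.09],"rotation":[0,0,0.0208]}]'
python3 t.py -92,-47,28,-90 35,-47,28,-90
python3 - <<'E'
from h import *
c=camera("scene");cv2.imwrite("pics/s3.png",cv2.resize(c["image"][100:250,170:330],None,fx=4,fy=4,interpolation=2))
z=c["z_map"];m=mask(c["image"],"green");v,w=np.nonzero((m>0)&(z>0));zz=z[v,w]
P=(np.c_[(w-c["cx"])/c["fx"]*zz,(v-c["cy"])/c["fy"]*zz,zz,np.ones_like(zz)]@c["cam_to_world"].T)[:,:3]
t=np.radians(4.1);X=(P[:,:2]-[554.5,-28.1])@np.array([[np.cos(t),-np.sin(t)],[np.sin(t),np.cos(t)]])
k=(P[:,2]>62)&(P[:,2]<90);print("front face X,Y range",np.percentile(X[k],[5,50,95],axis=0).round(1),P[k,2].min())
E
```

```text
clock: 15.6
position: [465.2, -86.9, 151.6]
eef_rot: [3.138, 0.114, -0.005]
ft_force: [1.0, 0.5, -2.7]
finger_gap: 0.313
finger_force: 59.6
now tray [-93.2 -52.2] foot z 60.6 yaw -89.9
-92,-47,28,-90 [ 0.007 -0.026  0.163] [0.0002 0.0006 0.0002]
35,-47,28,-90 [ 0.642 -0.026  0.161] [0.0002 0.0006 0.0002]
front face X,Y range [[-85.2 -85.7]
 [-76.3 -63.3]
 [-73.1 -31.6]] 69.07074861136584
```

View pics/s3.png

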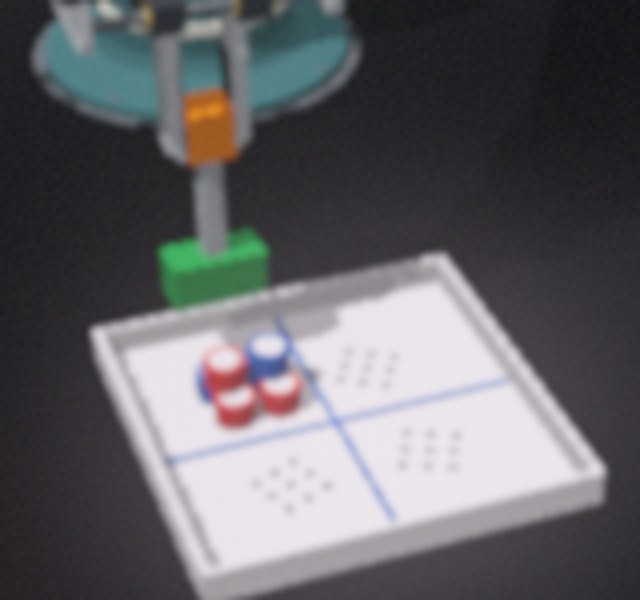

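The spreader hangs upright behind the heap, with the two stacked caps (red and blue) facing it. I'll lower it to the height of the upper layer and push those two forward.

```bash
python3 -m crank '[{"slide":[0,-0.03,0.05],"rotation":[0,0,0]},{"slide":[0,-0.03,0.1],"rotation":[0,0,0]},{"slide":[0,-0.03,0.163],"rotation":[0,0,0]},{"slide":[0,-0.03,0.163],"rotation":[0,0,0]}]'
python3 -m crank '[{"slide":[0.06,0,0],"rotation":[0,0,0]},{"slide":[0.12,0,0],"rotation":[0,0,0]},{"slide":[0.17,0,0],"rotation":[0,0,0]},{"slide":[0.22,0,0],"rotation":[0,0,0]},{"slide":[0.27,0,0],"rotation":[0,0,0]},{"slide":[0.32,0,0],"rotation":[0,0,0]},{"slide":[0.37,0,0],"rotation":[0,0,0]},{"slide":[0.42,0,0],"rotation":[0,0,0]}]'
python3 -m crank '[{"slide":[0.05,0,0],"rotation":[0,0,0]},{"slide":[0.1,0,0],"rotation":[0,0,0]},{"slide":[0.15,0,0],"rotation":[0,0,0]},{"slide":[0.2,0,0],"rotation":[0,0,0]},{"slide":[0.2,0,-0.1],"rotation":[0,0,0]},{"slide":[0.2,0,-0.25],"rotation":[0,0,0]},{"slide":[0,0,-0.3],"rotation":[0,0,0]},{"slide":[-0.1,0,-0.3],"rotation":[0,0,0]}]'
python3 t.py
cat > caps.py <<'E'
from h import *
import sys
c=camera("scene");t=np.radians(4.1);im=c["image"]
cv2.imwrite(f"pics/{sys.argv[1]}.png",cv2.resize(im[120:250,170:330],None,fx=5,fy=4.6,interpolation=2))
z=c["z_map"];v,w=np.mgrid[:384,:512]
P=(np.stack([(w-c["cx"])/c["fx"]*z,(v-c["cy"])/c["fy"]*z,z,np.ones_like(z)],-1)@c["cam_to_world"].T)[...,:3]
XY=(P[...,:2]-[554.5,-28.1])@np.array([[np.cos(t),-np.sin(t)],[np.sin(t),np.cos(t)]])
h=cv2.cvtColor(im,cv2.COLOR_BGR2HSV);ins=(abs(XY)<120).all(-1)
m=(ins&(P[...,2]>18)&(P[...,2]<60)&(mask(im,"green")==0)).astype(np.uint8)
for a,ce,k in blobs(m,(170,120,330,260),6):
    x=XY[k];s=P[...,2][k];print("top blob",a,x.mean(0).round(0),"span",np.ptp(x,axis=0).round(0),"z",np.percentile(s,[10,90]).round(0))
E
python3 caps.py s4
```

```text
clock: 15.98
position: [463.7, -80.4, 117.1]
eef_rot: [3.139, 0.114, -0.008]
ft_force: [-1.6, 0.5, -2.5]
finger_gap: 0.315
finger_force: 59.6
clock: 16.65
position: [550.0, -74.2, 119.4]
eef_rot: [3.138, 0.114, -0.003]
ft_force: [-0.7, 0.1, -2.3]
finger_gap: 0.316
finger_force: 59.6
clock: 17.32
position: [529.0, -76.0, 181.8]
eef_rot: [3.138, 0.114, 0.001]
ft_force: [1.0, 0.0, -2.5]
finger_gap: 0.313
finger_force: 60.0
now tray [-28.9 -45.9] foot z 90.8 yaw -89.9
top blob 130 [-39. -33.] span [60. 29.] z [20. 25.]
top blob 134 [-37. -66.] span [57. 30.] z [20. 25.]
top blob 77 [ 44. -31.] span [29. 28.] z [20. 25.]
top blob 76 [ 47. -64.] span [29. 26.] z [20. 25.]
```

View pics/s4.png

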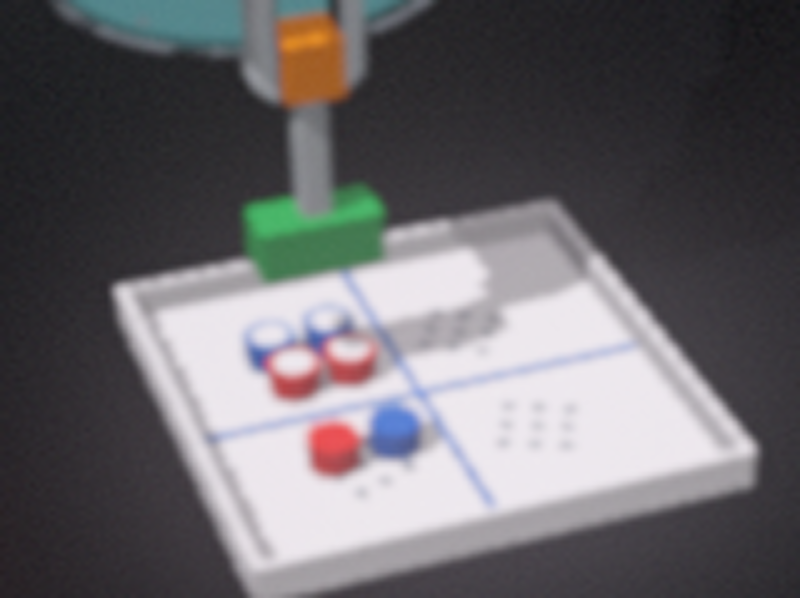

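All six caps now lie in one layer: two in the +x/-y quarter at (44,-31) and (47,-64), and four still in the -x/-y quarter. Next I'll turn the foot broadside and push each front pair in +y, so that one cap of each pair crosses the line.

```bash
python3 -m crank '[{"slide":[0.1,0.05,0],"rotation":[0,0,-0.02]},{"slide":[0.2,0.1,0],"rotation":[0,0,-0.04]},{"slide":[0.3,0.15,0],"rotation":[0,0,-0.06]},{"slide":[0.37,0.2,0],"rotation":[0,0,-0.08]},{"slide":[0.37,0.26,0],"rotation":[0,0,-0.1]},{"slide":[0.37,0.26,0],"rotation":[0,0,-0.12]},{"slide":[0.37,0.26,0],"rotation":[0,0,-0.14]},{"slide":[0.37,0.26,0],"rotation":[0,0,-0.16]}]'
python3 -m crank '[{"slide":[0,0,0],"rotation":[0,0,-0.02]},{"slide":[0,0,0],"rotation":[0,0,-0.04]},{"slide":[0,0,0],"rotation":[0,0,-0.06]},{"slide":[0,0,0],"rotation":[0,0,-0.08]},{"slide":[0,0,0],"rotation":[0,0,-0.09]},{"slide":[0,0,0],"rotation":[0,0,-0.09]}]'
python3 t.py 46,-99,60,0 46,-99,8,0 46,-43,8,0
```

```text
clock: 18.03
position: [607.2, -122.4, 179.1]
eef_rot: [-2.696, -1.613, 0.004]
ft_force: [-0.0, 0.3, -1.9]
finger_gap: 0.316
finger_force: 60.0
clock: 18.53
position: [607.2, -122.3, 179.3]
eef_rot: [-2.141, -2.298, 0.003]
ft_force: [-0.4, -0.2, -2.5]
finger_gap: 0.316
finger_force: 60.0
now tray [ 45.8 -97.8] foot z 88.3 yaw -0.1
46,-99,60,0 [-0.006  0.001  0.141] [-0.0003  0.0001 -0.0001]
46,-99,8,0 [-0.006  0.002  0.401] [-0.0003  0.0001 -0.0001]
46,-43,8,0 [0.274 0.002 0.401] [-0.0003  0.0001 -0.0001]
```

```bash
python3 -m crank '[{"slide":[-0.02,0,0.1],"rotation":[0,0,0]},{"slide":[-0.02,0,0.2],"rotation":[0,0,0]},{"slide":[-0.02,0,0.27],"rotation":[0,0,0]},{"slide":[-0.02,0,0.32],"rotation":[0,0,0]},{"slide":[-0.02,0,0.36],"rotation":[0,0,0]},{"slide":[-0.02,0,0.4],"rotation":[0,0,0]},{"slide":[-0.02,0,0.4],"rotation":[0,0,0]}]'
python3 t.py 46,-43,8,0; python3 caps.py s5
```

```text
clock: 19.12
position: [606.5, -126.1, 98.2]
eef_rot: [-2.145, -2.293, 0.005]
ft_force: [0.0, 0.1, -2.3]
finger_gap: 0.317
finger_force: 60.0
now tray [  44.9 -101.5] foot z 7.2 yaw -0.3
46,-43,8,0 [ 0.292  0.004 -0.004] [-0.0005  0.0001 -0.0008]
top blob 131 [-39. -33.] span [61. 29.] z [20. 25.]
top blob 84 [-30. -62.] span [52. 25.] z [20. 25.]
top blob 275 [ 54. -92.] span [70. 64.] z [21. 47.]
top blob 76 [ 44. -31.] span [29. 27.] z [20. 25.]
```

```bash
python3 -m crank '[{"slide":[0.05,0,0],"rotation":[0,0,0]},{"slide":[0.1,0,0],"rotation":[0,0,0]},{"slide":[0.15,0,0],"rotation":[0,0,0]},{"slide":[0.2,0,0],"rotation":[0,0,0]},{"slide":[0.24,0,0],"rotation":[0,0,0]},{"slide":[0.27,0,0],"rotation":[0,0,0]},{"slide":[0.29,0,0],"rotation":[0,0,0]},{"slide":[0.29,0,0],"rotation":[0,0,0]}]'
python3 t.py
python3 -m crank '[{"slide":[-0.05,0,0],"rotation":[0,0,0]},{"slide":[-0.1,0,-0.1],"rotation":[0,0,0]},{"slide":[-0.2,0.05,-0.3],"rotation":[0,0,0]},{"slide":[-0.29,0.15,-0.3],"rotation":[0,0,0]},{"slide":[-0.29,0.25,-0.3],"rotation":[0,0,0]},{"slide":[-0.29,0.25,-0.3],"rotation":[0,0,0]}]'
python3 caps.py s6; python3 t.py -4,-102,8,0
```

```text
clock: 19.83
position: [603.0, -67.2, 99.4]
eef_rot: [-2.143, -2.296, 0.003]
ft_force: [-0.7, 0.5, -2.7]
finger_gap: 0.314
finger_force: 60.0
now tray [ 45.6 -42.5] foot z 8.4 yaw -0.2
clock: 20.33
position: [659.3, -125.4, 159.5]
eef_rot: [2.147, 2.291, -0.002]
ft_force: [0.1, 1.1, -2.8]
finger_gap: 0.315
finger_force: 60.0
top blob 125 [-40. -33.] span [58. 27.] z [20. 25.]
top blob 16 [-53. -77.] span [21.  8.] z [20. 24.]
top blob 23 [-23. -56.] span [25. 10.] z [21. 25.]
top blob 145 [44.  2.] span [31. 56.] z [20. 25.]
now tray [  96.1 -103.5] foot z 67.9 yaw -0.3
-4,-102,8,0 [ 0.005 -0.5    0.3  ] [-0.0003  0.0002 -0.0009]
```

```bash
python3 -m crank '[{"slide":[0,-0.15,0],"rotation":[0,0,0]},{"slide":[0,-0.3,0],"rotation":[0,0,0]},{"slide":[0,-0.45,0.05],"rotation":[0,0,0]},{"slide":[0.005,-0.5,0.12],"rotation":[0,0,0]},{"slide":[0.005,-0.5,0.2],"rotation":[0,0,0]},{"slide":[0.005,-0.5,0.26],"rotation":[0,0,0]},{"slide":[0.005,-0.5,0.3],"rotation":[0,0,0]},{"slide":[0.005,-0.5,0.3],"rotation":[0,0,0]}]'
python3 t.py -4,-43,8,0; python3 caps.py s7
```

```text
clock: 21.05
position: [556.2, -128.7, 97.8]
eef_rot: [-2.144, -2.293, 0.005]
ft_force: [-0.4, -0.4, -2.5]
finger_gap: 0.313
finger_force: 60.0
now tray [  -5.5 -100.5] foot z 6.8 yaw -0.2
-4,-43,8,0 [ 0.287  0.006 -0.006] [-0.0007  0.0001 -0.0007]
top blob 128 [-39. -33.] span [61. 29.] z [20. 25.]
top blob 301 [-12. -86.] span [97. 65.] z [21. 46.]
top blob 146 [44.  2.] span [35. 55.] z [20. 25.]
```

```bash
python3 -m crank '[{"slide":[0.05,0.005,0],"rotation":[0,0,0]},{"slide":[0.1,0.005,0],"rotation":[0,0,0]},{"slide":[0.15,0.005,0],"rotation":[0,0,0]},{"slide":[0.2,0.005,0],"rotation":[0,0,0]},{"slide":[0.24,0.005,0],"rotation":[0,0,0]},{"slide":[0.27,0.005,0],"rotation":[0,0,0]},{"slide":[0.29,0.005,0],"rotation":[0,0,0]},{"slide":[0.29,0.005,0],"rotation":[0,0,0]}]'
python3 t.py
python3 -m crank '[{"slide":[-0.05,0,0],"rotation":[0,0,0]},{"slide":[-0.08,0,-0.1],"rotation":[0,0,0]},{"slide":[-0.2,0,-0.3],"rotation":[0,0,0]},{"slide":[-0.35,-0.05,-0.4],"rotation":[0,0,0]},{"slide":[-0.55,-0.1,-0.4],"rotation":[0,0,0]},{"slide":[-0.75,-0.15,-0.4],"rotation":[0,0,0]},{"slide":[-0.95,-0.2,-0.4],"rotation":[0,0,0]},{"slide":[-1,-0.2,-0.4],"rotation":[0,0,0]}]'
python3 caps.py s8; python3 t.py -60,-270,40,0 -60,-270,0,0
```

```text
clock: 21.77
position: [554.1, -69.6, 99.5]
eef_rot: [-2.144, -2.296, 0.003]
ft_force: [0.5, 0.1, -2.1]
finger_gap: 0.313
finger_force: 60.0
now tray [ -3.4 -41.4] foot z 8.5 yaw -0.2
clock: 22.43
position: [524.4, -281.6, 179.7]
eef_rot: [2.155, 2.285, -0.008]
ft_force: [-1.0, 0.2, -2.9]
finger_gap: 0.319
finger_force: 60.0
top blob 62 [-56. -34.] span [29. 27.] z [20. 25.]
top blob 128 [-25.   2.] span [34. 53.] z [20. 25.]
top blob 64 [-52. -68.] span [31. 28.] z [21. 25.]
top blob 148 [44.  2.] span [33. 56.] z [20. 25.]
now tray [ -47.1 -249.7] foot z 88.6 yaw -0.7
-60,-270,40,0 [-0.101 -0.062  0.243] [-0.0005  0.0005 -0.002 ]
-60,-270,0,0 [-0.101 -0.062  0.443] [-0.0005  0.0005 -0.002 ]
```

View pics/s8.png

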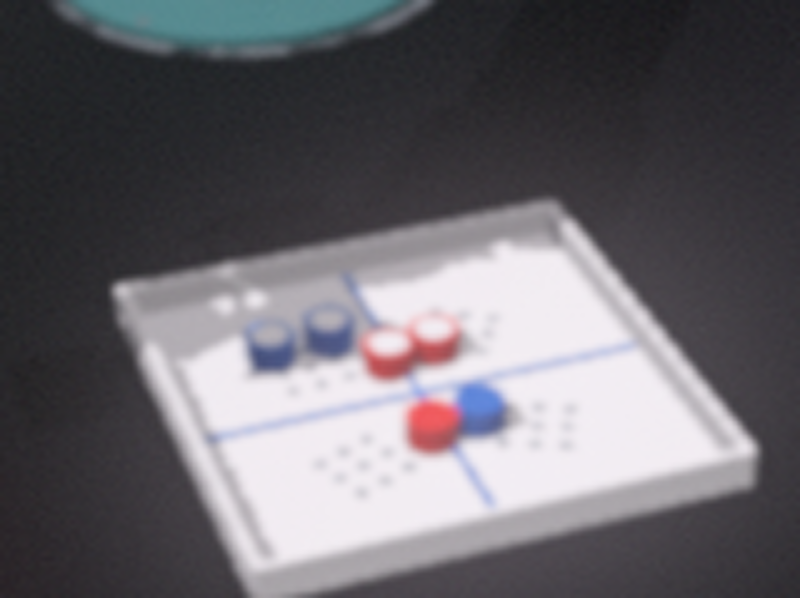

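The scene view shows the pairs straddling the y = 0 line by 9 mm or more on each side, and all four quarters are occupied. Now I'll stand the spreader on the bench at tray (-60,-270), away from the jar.

```bash
python3 -m crank '[{"slide":[-0.06,-0.03,0.1],"rotation":[0,0,0]},{"slide":[-0.1,-0.06,0.2],"rotation":[0,0,0]},{"slide":[-0.1,-0.06,0.3],"rotation":[0,0,0]},{"slide":[-0.1,-0.06,0.36],"rotation":[0,0,0]},{"slide":[-0.1,-0.06,0.4],"rotation":[0,0,0]},{"slide":[-0.1,-0.06,0.42],"rotation":[0,0,0]},{"slide":[-0.1,-0.06,0.43],"rotation":[0,0,0]},{"slide":[-0.1,-0.06,0.435],"rotation":[0,0,0]}]'
python3 t.py
python3 -m crank '[{"slide":[0,0,0.004],"rotation":[0,0,0]},{"slide":[0,0,0.008],"rotation":[0,0,0]},{"slide":[0,0,0.012],"rotation":[0,0,0]},{"slide":[0,0,0.012],"rotation":[0,0,0]}]'
python3 t.py
```

```text
clock: 23.15
position: [517.5, -293.7, 93.3]
eef_rot: [2.145, 2.295, -0.003]
ft_force: [0.8, 0.6, -2.6]
finger_gap: 0.315
finger_force: 60.0
now tray [ -55.9 -262.2] foot z 2.3 yaw -0.2
clock: 23.48
position: [517.2, -293.7, 90.7]
eef_rot: [2.145, 2.295, -0.003]
ft_force: [0.2, -0.5, -1.6]
finger_gap: 0.317
finger_force: 60.0
now tray [ -56.2 -262.3] foot z -0.3 yaw -0.2
```

```bash
python3 -m crank '[{"slide":[0,0,0.004],"rotation":[0,0,0]},{"slide":[0,0,0.004],"rotation":[0,0,0]},{"slide":[0,0,0.004],"rotation":[0,0,0]},{"slide":[0,0,0.004],"rotation":[0,0,0]},{"slide":[0,0,0.004],"rotation":[0,0,0]},{"slide":[0,0,0.004],"rotation":[0,0,0]},{"slide":[0,0,0.004],"rotation":[0,0,0]},{"slide":[0,0,0.004],"rotation":[0,0,0]}]' 0.9
python3 -m crank '[{"slide":[0,0,0],"rotation":[0,0,0]},{"slide":[0,0,-0.1],"rotation":[0,0,0]},{"slide":[0,0,-0.25],"rotation":[0,0,0]},{"slide":[0,0,-0.4],"rotation":[0,0,0]},{"slide":[0,0,-0.6],"rotation":[0,0,0]},{"slide":[0,0,-0.8],"rotation":[0,0,0]},{"slide":[-0.2,0,-0.8],"rotation":[0,0,0]},{"slide":[-0.4,0,-0.8],"rotation":[0,0,0]}]'
python3 -m crank '[{"slide":[-0.2,0,0],"rotation":[0,0,0]},{"slide":[-0.4,0,0],"rotation":[0,0,0]},{"slide":[-0.4,0,0],"rotation":[0,0,0]},{"slide":[-0.4,0,0],"rotation":[0,0,0]}]'
python3 caps.py s9; python3 top.py
python3 - <<'E'
from h import *
c=camera("top");cv2.imwrite("pics/end.png",cv2.resize(c["image"][120:280,100:430],None,fx=2.4,fy=2.4,interpolation=2))
E
```

```text
clock: 24.15
position: [517.0, -293.7, 89.6]
eef_rot: [-2.145, -2.295, 0.004]
ft_force: [0.1, 0.1, -0.9]
finger_gap: 0.846
finger_force: 0.0
clock: 24.82
position: [524.5, -373.2, 253.4]
eef_rot: [2.137, 2.296, -0.002]
ft_force: [1.0, -0.5, -0.5]
finger_gap: 0.95
finger_force: 0.0
clock: 25.15
position: [527.1, -455.1, 248.6]
eef_rot: [-2.147, -2.291, 0.004]
ft_force: [0.2, 1.6, 0.1]
finger_gap: 0.951
finger_force: 0.0
top blob 61 [-56. -34.] span [27. 25.] z [21. 25.]
top blob 130 [-24.   2.] span [34. 56.] z [20. 25.]
top blob 65 [-52. -67.] span [31. 27.] z [20. 25.]
top blob 148 [44.  1.] span [32. 54.] z [20. 25.]
orange 138 111 [ 520.7 -291.2  143.5] [ 517.7 -291.5] [33.3 28.9] 2.8
orange 112 95 [ 531.2 -290.3  124.8] [ 530.6 -290. ] [ 8.4 26.7] 1.5
green 4 111 [ 546.2 -291.5   17.3] [ 525.1 -291.7] [54.3 29.8] 4.1
```

View pics/end.png

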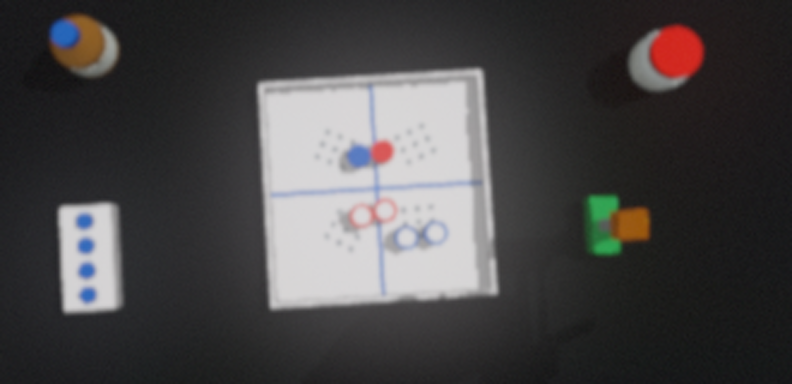

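The top view shows one cap or more in each quarter. The two caps nearest the line, at (382,152) and (385,210), are about 8 mm clear of it at x≈375. The spreader stands at (605,225), and the bystanders are untouched.

```bash
python3 -c "
from rig import ticket
print(ticket.finish_job())"
```

```text
the job is handed in; nothing more can be done
None
```

I handed the job in at about 25 s, with no verdict returned: all six caps lie in one layer with every quarter occupied (closest cap about 8 mm past a line), and the spreader stands released beside the tray.

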